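# Set and lock the jar lid press

### The job

A jar stands in the lid press. Turn the black outer wheel clockwise until the spring foot bears on the jar's lid with about 10 N, never more than 20 N, leaving the red lock knob in its middle loose meanwhile. Then tighten the red knob clockwise to its stop without shifting the wheel, so that the foot still bears with about 10 N, and let go; leave the jar and the things around in place.

Things in the scene. Friction and masses are not known exactly. Their poses are not given: they have to be found in the camera images.
- press: the lid press, bolted down: white base plate 115 x 176 x 14 mm, two upright steel columns 16 mm thick at 68 mm to either side (its y axis), white crosshead 46 x 166 mm from 178 to 204 mm above the table, with flat column nuts up to 209 mm. Origin: middle of the base plate's underside, on the vertical axis of foot, wheel and lock knob; its -x side is the front
- wheel_grip (a point): centre of the black outer wheel, on the axis and half-way up the wheel (228 mm above the table). The wheel is a round, finely ribbed knob 56 mm in diameter and 24 mm high (216 to 240 mm above the table; free space under it down to the crosshead at 204 mm), turned about the vertical axis
- wheel (a joint): turn of the black wheel (rad), growing clockwise from above, 0 to 2.2; starts between 0 and 0.25. Lowers the foot 10 mm a radian and stays where left. Drag about 0.2 N m either way, to which each newton on the lid adds 0.01 N m (0.5 N m a radian once the foot touches). At standstill the drag may hold torque either way, so compare readings taken alike (after equal small turns)
- lock_grip (a point): centre of the red lock knob, on the same axis and half-way up the knob (253 mm above the table). The knob is round, 25 mm in diameter and 20 mm high (243 to 263 mm above the table), 3 mm above the wheel's top face on a thin neck. It is carried by the wheel: it rides round with the wheel when the wheel turns
- lock (a joint): turn of the red lock knob relative to the wheel (rad), growing clockwise from above, 0 (loose) to 1.5 (tight, at its stop); starts between 0.1 and 0.4. Drag 0.06 N m up to the stop. Twisting on at the stop with more than about 0.3 N m drags the wheel along and raises the foot's force
- ram: the steel ram, 20 mm thick, that the wheel drives down out of the crosshead. On a stem under it hangs its spring foot (part of this body), a black rubber disc 48 mm in diameter, 8 mm thick; its spring gives 5 N for each mm of squeeze (7 mm of travel). The stem's length differs by several mm each time: the foot starts 3 to 13 mm above the lid, so feel for the touch. Origin: on the axis
- jar: clear jar with a pink lid, 90 mm in diameter, 121 mm high, 0.4 kg, standing loose on a grey pad under the foot. Origin: middle of the jar's underside
- cookie_box_0: bystander: clear cookie box 74 x 74 x 129 mm, origin at the middle of its underside
- cookie_box_1: bystander: clear cookie box 74 x 74 x 129 mm, origin at the middle of its underside
- cookie_box_2: bystander: clear cookie box 74 x 74 x 129 mm, origin at the middle of its underside
- cookie_3: bystander: a cookie, 32 x 32 x 20 mm, origin at the middle of its underside
Mind the look-alikes: they are no part of the job. What is shaped like the jar but turquoise is not meant.

How it is judged:
On the way:
1. the foot bears on the lid with 6 to 14 N while the red knob is still loose (below 0.6 rad) (contact force between ram and jar between 6 and 14 N and value of joint lock below 0.6 rad), for 0.3 s.
At the end, for the whole second after the job is handed in: the foot bears on the jar's lid with 6 to 14 N, the red lock knob is at its stop (above 1.4 rad), the wheel is at rest, and the jar stands upright within 10 mm of where it stood (contact force between ram and jar between 6 and 14 N and value of joint lock above 1.4 rad and distance of jar from where it was at the start of the episode below 0.01 m and angle between jar's own z axis and vertical below 0.05 rad and velocity of joint wheel between -0.05 and 0.05 rad/s); the robot touches nothing.
It fails at once if the foot presses on the lid with more than 20 N (contact force between ram and jar above 20 N).
It fails at once if the jar is shifted by more than 15 mm (distance of jar from where it was at the start of the episode above 0.015 m).
It fails at once if a bystander is shifted by more than 20 mm (distance of any of cookie_box_0, cookie_box_1, cookie_box_2, cookie_3 from where it was at the start of the episode above 0.02 m).
It also fails if it takes over 70 s, if anything falls off the work surface, if the arm or the gripper's body presses on something with over 40 N, if the wrist force passes 120 N, or if a joint passes its speed limit or range.

### The arm

A 6-joint arm with a two-finger parallel gripper is mounted at the origin on a cart in front of the work surface, level with it; the furniture and walls round the work are solid. World frame = base frame: x ahead of the robot, y to its left, z up, the work surface at z = 0. Lengths are in m, angles in rad, forces in N, time in s.
With the tool pointing down it reaches from about 0.35 to 0.85 m from the base axis. Payload 8.1 kg.
Tool frame: the origin (TCP) lies at the very end of the fingers, on their centre line; the grasp point (between the pads) lies 19 mm behind it; z points along the fingers, y is the line along which they close (so a half turn about z gives the same grasp; the last joint's range is limited). The gripper opens to 93 mm and grips with 3 to 60 N. Pads are 15 mm wide; open, the fingers measure 128 mm over their backs; the gripper's body (75 mm by 188 mm) begins 65 mm behind the grasp point.
Start: joints at [1.206, 0.13, 1.488, -0, 1.523, -0.085], TCP at [0.166, 0.577, 0.191] pointing down, gripper open.
Joint ranges: [-2.96, 2.96], [-0.89, 2.26], [0.02, 2.5], [-1.34, 4.48], [0, 2.73], [-2.66, 2.66]. Speed limits (rad/s): [2.39, 2.39, 2.79, 3.14, 3.14, 3.14].

### API

Orientations are given as a rotation vector (axis times angle).
In Python, from plant import robot gives the robot as it stands. The module is installed in compiled form; this text tells all that it offers.
- The arm moves only by the tool play_rows, never from a script. Its argument "increments" is text: rows parted by semicolons, each of 5 numbers parted by spaces: the shift along the tool's x, y, z in mm, then the turn about the tool's z in degrees, then the closure, from -1 (fully open) to 1 (shut). In form: dx dy dz yaw claw; .... A call has 1 to 20 rows; each row is the pose to reach, as a shift and turn from the pose commanded when the call began, along the tool's axes at that moment; what a row does not reach only later rows make up. A row lasts 1/10 s, in which the tool goes at most 50 mm and 8.59 degrees, less where a joint would pass 70% of its speed; a pose out of reach is approached as far as the arm can. A call with a gripper value outside its range is refused whole. The fingers move at their own pace and stop on an object; "force" is the grip in N (left out, the last holds). Time passes only in rows, so rows that repeat a pose let the fingers close. It gives the time, the measured TCP pose, the force, the opening and the grip force at its end, in the units of the state.
- robot.read_state(): the state, without advancing time (a new reading comes with each control period).
- robot.read_camera(name): name is "side" or "top"; returns the picture (420x560x3 uint8, blue, green, red); there is no depth.
- robot.calibration(name): a dict with "vertical_fov" (degrees; the focal length in pixels is half the picture's height over the tangent of half this angle, whatever the lens; pixels are square), "cx", "cy" (the principal point, pixels), "rvec" (rotation vector, rad) and "tvec" (3), from world to camera coordinates, as OpenCV has them. Camera axes: x right, y down, z forward; pixel columns grow to the right and rows downward; lengths in m; the calibration is good to about 2 mm. A picture is of the moment at which its call begins. calibration takes no time and is no camera call.
- robot.close_job(): hands the job in; it is judged then, once.
Trained networks look in the newest picture that a camera, given by its name, has taken for a name from the list of things; names that differ only in an ending like _2 or _b are one class to them, and where a whole thing is asked for, a point or a joint stands for the part that bears it (a point fixed in the world has none). Each returns a list of dicts, best first, with "conf" (0 to 1); they miss things now and then, are a little off and sometimes report something else, mostly with a low value. They report only what shows in the picture. A call takes as long as a camera call. They do not tell look-alikes from the thing itself.
- robot.recognise(camera, query): "centre" ([x, y, z] in m, in world coordinates, good to about 4 mm: the middle of the surface that is visible of it).
- robot.regions_of(camera, query): "pixels" (420x560 bool, what is visible of it).
- robot.landmark_of(camera, query): "centre" ([x, y, z] in m, in world coordinates, good to about 4 mm: a listed point, or the origin of a listed thing).
The state is a dict: "t": time; "q": joint angles; "dq": joint speeds; "joint_torque": joint torques, N m; "tool_pos": TCP position; "orientation": TCP orientation; "force": force on the tool from outside, world axes, zero at the start; "wrist_torque": the same for the moment, N m; "opening": finger opening in m; "gripper_force": force on a finger pad.
Only numpy, scipy, OpenCV 4.12 (cv2) and the standard library are available. Lean on these libraries where they do the work, as an engineer would, in place of code of your own. Each camera call takes 0.05 s, during which the arm holds its last target. There are 200 camera calls.

## Working session

There is one attempt and no reset: what is moved stays moved. The work goes in short steps, Python scripts to look and compute and a tool call to move; the robot and the scene stay as the last step left them, time stands still between calls to the robot, and variables do not carry over. Pictures are saved under pics/ and viewed, at most 10 in all, crops included, and the job is handed in when it is done.

Besides the shell and the picture viewer there is one more tool, called after "Emit:" as a command line: name --argument value ..., lists and objects as JSON in quotes. play_rows: Moves the arm, as the interface text tells. Its arguments: {"type":"object","properties":{"increments":{"type":"string"},"force":{"type":"number"}},"required":["increments"]}

```bash
mkdir -p pics; python3 - <<'E'
from plant import robot
import cv2,numpy as np
a=robot.read_camera("side");b=robot.read_camera("top")
cv2.imwrite("pics/a.png",a);cv2.imwrite("pics/b.png",b)
for c in("side","top"):
  for q in("wheel_grip","lock_grip","press","jar"):
    r=robot.landmark_of(c,q)
    print(c,q,[(np.round(x["centre"],4).tolist(),round(x["conf"],2)) for x in r[:3]])
s=robot.read_state();print({k:np.round(v,3).tolist() for k,v in s.items()})
E
```

```text
side wheel_grip [([0.5452, 0.0804, 0.2282], 0.71)]
side lock_grip [([0.5437, 0.0799, 0.2271], 0.72), ([0.5404, 0.0813, 0.2594], 0.53)]
side press [([0.545, 0.0808, 0.0009], 0.73), ([0.5455, 0.0799, 0.2274], 0.71), ([0.4676, -0.3931, 0.0016], 0.2)]
side jar [([0.538, -0.1106, 0.0005], 0.78), ([0.3768, 0.0859, -0.0031], 0.7)]
top wheel_grip [([0.543, 0.0783, 0.2279], 0.78)]
top lock_grip [([0.5432, 0.0802, 0.2548], 0.58)]
top press [([0.5454, 0.0798, -0.0016], 0.93)]
top jar [([0.5404, -0.1071, 0.0051], 0.88), ([0.5394, 0.2695, -0.0037], 0.65), ([0.373, 0.0843, 0.0004], 0.61)]
{'t': 0.5, 'q': [1.206, 0.13, 1.488, 0.0, 1.523, -0.085], 'dq': [0.0, -0.0, -0.001, -0.0, -0.003, -0.002], 'joint_torque': [-0.001, -55.918, -49.157, 0.077, 0.024, -0.0], 'tool_pos': [0.166, 0.577, 0.191], 'orientation': [-0.438, -3.111, 0.0], 'force': [0.072, 0.04, 0.328], 'wrist_torque': [0.018, 0.012, 0.003], 'gripper_force': 0.0, 'opening': 0.094}
```

View pics/a.png

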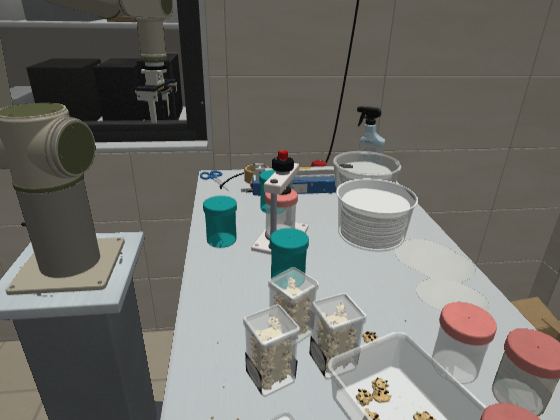

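View pics/b.png

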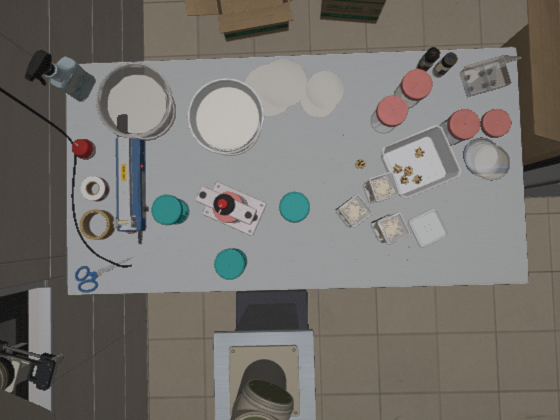

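The side picture shows the press at about (283,200), with the wheel and red knob at (283,160). In the top picture they are at (224,205), and the turquoise look-alikes stand around the press. I'll refine the axis from the red knob's pixels.

```bash
cat > h.py <<'E'
from plant import robot
import cv2,numpy as np
from scipy.spatial.transform import Rotation as R
def cam(c):
    k=robot.calibration(c);f=210/np.tan(np.radians(k["vertical_fov"])/2)
    M=R.from_rotvec(np.ravel(k["rvec"])).as_matrix();t=np.ravel(k["tvec"])
    return k,f,M,t
def ray(c,u,v,z):
    k,f,M,t=cam(c);d=M.T@np.array([(u-k["cx"])/f,(v-k["cy"])/f,1]);o=-M.T@t
    return o+d*(z-o[2])/d[2]
def state(): 
    s=robot.read_state();r=R.from_quat(R.from_rotvec(s["orientation"]).as_quat()).as_matrix()
    return s,r
def tq(n=10,c="side"):
    W=[];
    for i in range(n):
        robot.read_camera(c) if i else None
        s=robot.read_state();W.append(s["wrist_torque"])
    W=np.array(W);s,r=state()
    print("t %.2f"%s["t"],"tcp",np.round(s["tool_pos"],4),"x",np.round(r[:,0],3),"z",np.round(r[:,2],3),"q6 %.3f"%s["q"][5],"F",np.round(s["force"],2),"Tz first %.4f mean %.4f std %.4f"%(W[0,2],W[:,2].mean(),W[:,2].std()),"T",np.round(W.mean(0),3),"open %.4f g %.1f"%(s["opening"],s["gripper_force"]))
E
python3 - <<'E'
from h import *
a=cv2.imread("pics/a.png");b=cv2.imread("pics/b.png")
for c,im,(u0,u1,v0,v1) in(("side",a,(270,297,145,166)),("top",b,(212,238,193,220))):
    s=im[v0:v1,u0:u1].astype(int);m=(s[...,2]>90)&(s[...,1]<60)
    v,u=np.nonzero(m);v=v+v0;u=u+u0
    print(c,len(u),u.min(),u.max(),v.min(),v.max(),u.mean(),v.mean(),ray(c,u.mean(),v.mean(),.263 if c=="top" else .255))
    print(-cam(c)[2].T@cam(c)[3])
    for q in("wheel_grip","lock_grip"):
        for g in robot.regions_of(c,q)[:1]:
            vv,uu=np.nonzero(g["pixels"]);print(q,g["conf"],len(uu),uu.mean(),vv.mean(),uu.min(),uu.max(),vv.min(),vv.max())
s,r=state();print(r.round(4))
big=cv2.resize(b[180:240,185:275],None,fx=8,fy=8,interpolation=cv2.INTER_CUBIC)
big2=cv2.resize(a[145:255,245:315],None,fx=4.3,fy=4.3,interpolation=cv2.INTER_CUBIC)[:480,:300]
cv2.imwrite("pics/c.png",np.hstack([cv2.resize(big,(500,480)),cv2.resize(big2,(300,480))]))
E
```

```text
side 33 279 287 150 158 283.4848484848485 152.03030303030303 [0.54970437 0.0911399  0.255     ]
[ 0.41321284 -0.906842    0.60728339]
wheel_grip 0.73 305 283.12459016393444 162.1081967213115 273 293 151 170
lock_grip 0.39 91 282.5274725274725 154.27472527472528 278 287 150 159
top 66 217 226 199 208 222.0909090909091 202.9848484848485 [0.54563869 0.08069322 0.263     ]
[ 0.47146545 -0.08042575  1.32949482]
wheel_grip 0.9 375 224.26133333333334 204.272 213 235 194 214
lock_grip 0.49 81 222.7283950617284 203.55555555555554 218 227 199 208
[[-0.9611  0.2762  0.    ]
 [ 0.2762  0.9611  0.    ]
 [-0.      0.     -1.    ]]
```

View pics/c.png

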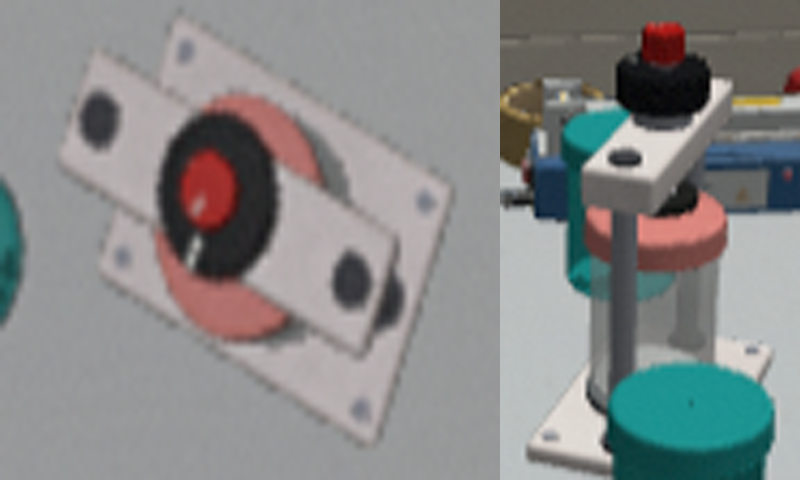

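The axis is about (0.545, 0.080), and the knob and wheel carry white index marks. Next I raise the tool and go above the press.

Emit:
play_rows --increments "0 0 -50 0 -1;0 0 -100 0 -1;-20 -15 -130 0 -1;-60 -45 -130 0 -1;-100 -75 -130 0 -1;-140 -104 -130 0 -1;-180 -134 -130 0 -1;-220 -164 -130 0 -1;-260 -193 -130 0 -1;-300 -223 -130 0 -1;-340 -253 -130 0 -1;-380 -283 -130 0 -1;-420 -312 -130 0 -1;-460 -342 -130 0 -1;-490 -365 -130 0 -1;-501 -373 -130 0 -1;-501 -373 -130 0 -1;-501 -373 -130 0 -1;-501 -373 -130 0 -1;-501 -373 -130 0 -1"

```text
t: 2.7
tool_pos: [0.5437, 0.0813, 0.3215]
orientation: [0.435, 3.111, 0.001]
force: [-0.2, -0.5, 0.0]
opening: 0.0929
gripper_force: 0.0
```

```bash
python3 -c "
from h import *
tq(6)
print(ray('top',224,204,.240))"
```

```text
t 2.95 tcp [0.544  0.0803 0.3212] x [-0.961  0.275 -0.   ] z [ 0.  0. -1.] q6 -1.238 F [ 0.33 -0.22  0.48] Tz first 0.0299 mean -0.0181 std 0.0262 T [ 0.009 -0.02  -0.018] open 0.0932 g 0.0
[0.54440789 0.07917707 0.24      ]
```

Emit:
play_rows --increments "0 0 -0 0 -1;0 0 30 0 -1;0 0 60 0 -1;0 0 85 0 -1;0 0 100 0 -1;0 0 108 0 -1;0 0 108 0 -1;0 0 108 0 -1;0 0 108 0 -1;0 0 108 0 -1"

```text
t: 3.95
tool_pos: [0.5449, 0.0799, 0.2143]
orientation: [0.438, 3.109, 0.001]
force: [-0.2, 0.6, 0.1]
opening: 0.093
gripper_force: 0.0
```

```bash
python3 -c "
from h import *
tq(10)
cv2.imwrite('pics/d.png',cv2.resize(robot.read_camera('side')[120:225,215:355],None,fx=5,fy=5,interpolation=cv2.INTER_CUBIC))"
```

```text
t 4.40 tcp [0.5442 0.0798 0.213 ] x [-0.961  0.276  0.   ] z [-0.  0. -1.] q6 -1.239 F [ 0.18 -0.69  0.29] Tz first -0.0695 mean 0.0127 std 0.0388 T [-0.002 -0.004  0.013] open 0.0928 g 0.0
```

View pics/d.png

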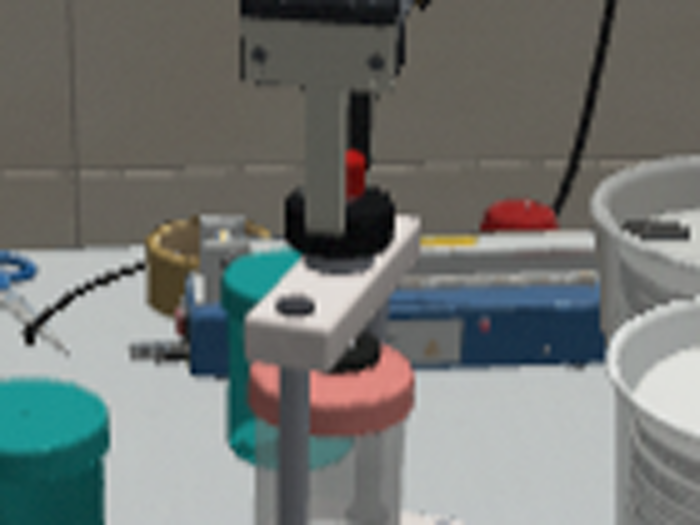

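Fingers straddle the wheel (around 330,200 in the crop) with clearance above the crosshead. I close on it.

```bash
sed -i 's/W=\[\];/W=[];J=[]/; s/W.append(s\["wrist_torque"\])/W.append(s["wrist_torque"]);J.append(s["joint_torque"][5])/; s/    print("t %.2f"/    print("J6 mean %.4f std %.4f"%(np.mean(J),np.std(J)))\n    print("t %.2f"/' h.py; python3 -c "import h"
```

Emit:
play_rows --increments "0 0 0 0 1;0 0 0 0 1;0 0 0 0 1;0 0 0 0 1;0 0 0 0 1;0 0 0 0 1;0 0 0 0 1;0 0 0 0 1;0 0 0 0 1;0 0 0 0 1" --force 40

```text
t: 5.45
tool_pos: [0.5443, 0.0801, 0.2131]
orientation: [0.438, 3.111, 0.001]
force: [1.9, 1.4, 0.0]
opening: 0.0242
gripper_force: 40.0
```

```bash
python3 -c "
from h import *
tq(8)"
```

```text
J6 mean -0.0144 std 0.0029
t 5.80 tcp [0.5442 0.0801 0.213 ] x [-0.961  0.276 -0.   ] z [ 0.  0. -1.] q6 -1.239 F [ 0.74  2.98 -0.17] Tz first -0.0080 mean 0.0027 std 0.0226 T [ 0.363 -0.136  0.003] open 0.0246 g 40.0
```

Opening is 24.6 mm rather than 56, so I need to look.

```bash
python3 -c "
from h import *
a=cv2.resize(robot.read_camera('side')[120:225,235:330],(480,530),interpolation=cv2.INTER_CUBIC)
b=cv2.resize(robot.read_camera('top')[165:245,190:240],(320,530),interpolation=cv2.INTER_CUBIC)
cv2.imwrite('pics/e.png',np.hstack([a,b]))"
```

```text
(no output)
```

View pics/e.png

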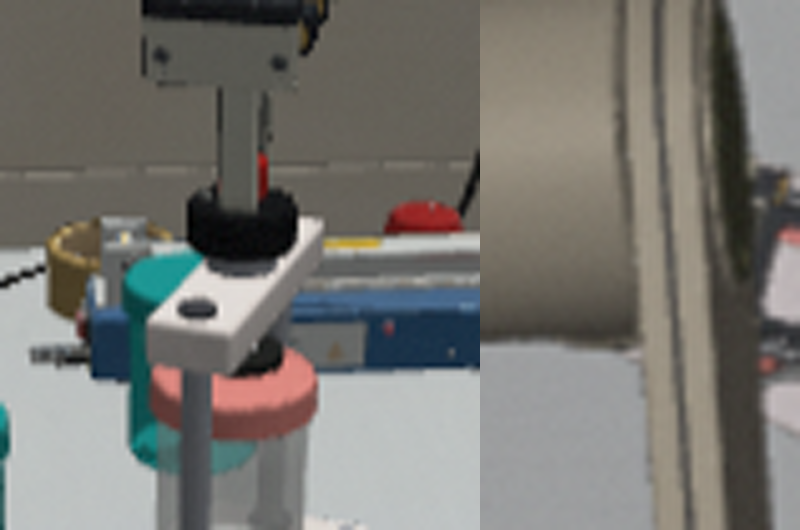

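The near finger ends at crop (237,210), at the wheel's top face, and the grip is on the red knob. I'll check the tip's real height by projection.

```bash
python3 -c "
from h import *
def pr(c,p):
    k,f,M,t=cam(c);q=M@np.array(p)+t;return np.round([k['cx']+f*q[0]/q[2],k['cy']+f*q[1]/q[2]],1)
def crop(p):
    u=pr('side',p);return u,np.round([(u[0]-235)*5.05,(u[1]-120)*5.05])
yd=np.array([.276,.961,0])
c=np.array([.5442,.0801,0])
for d in(-.0125,-.030):
  for z in(.213,.225,.24,.245,.263,.30): print(d,z,*crop(c+yd*d+[0,0,z]))
print('wheel c',crop([.545,.08,.24]),crop([.545,.08,.216]),'knob top',crop([.545,.08,.263]),crop([.545,.08,.204]))
# open tip earlier (crop5 from 215,120)
u=pr('side',c+yd*(-.055)+[0,0,.213]);print('open tip expected in d.png',(u-[215,120])*5)
for z in (.23,.24,.25): print(z,(pr('side',c+yd*(-.055)+[0,0,z])-[215,120])*5)
s=robot.read_state();print(s['q'])
"
```

```text
-0.0125 0.213 [280.8 170.5] [231. 255.]
-0.0125 0.225 [280.9 166.2] [232. 233.]
-0.0125 0.24 [281.  160.7] [232. 206.]
-0.0125 0.245 [281.1 158.8] [233. 196.]
-0.0125 0.263 [281.2 152.1] [233. 162.]
-0.0125 0.3 [281.5 138. ] [235.  91.]
-0.03 0.213 [279.7 173. ] [226. 268.]
-0.03 0.225 [279.8 168.6] [226. 245.]
-0.03 0.24 [279.9 163.1] [227. 218.]
-0.03 0.245 [280.  161.2] [227. 208.]
-0.03 0.263 [280.1 154.4] [228. 174.]
-0.03 0.3 [280.4 140.1] [229. 102.]
wheel c (array([282.1, 159. ]), array([238., 197.])) (array([281.9, 167.7]), array([237., 241.])) knob top (array([282.3, 150.5]), array([239., 154.])) (array([281.8, 172. ]), array([236., 263.]))
open tip expected in d.png [315.5 284. ]
0.23 [316. 252.]
0.24 [316.5 233. ]
0.25 [317. 214.]
[ 5.26019812e-02 -1.32780579e-02  1.59748856e+00  3.19251363e-04
  1.55719507e+00 -1.23856065e+00]
```

The projection puts the fingertips about 28 mm above the reported TCP height, at z ≈ 0.24, which fits having closed on the knob. I open, go down 24 mm and close again.

Emit:
play_rows --increments "0 0 0 0 -1;0 0 0 0 -1;0 0 0 0 -1;0 0 0 0 -1;0 0 0 0 -1;0 0 0 0 -1;0 0 0 0 -1;0 0 0 0 -1"

```text
t: 6.7
tool_pos: [0.5442, 0.0798, 0.213]
orientation: [-0.438, -3.111, 0.0]
force: [0.3, -0.1, 0.0]
opening: 0.0834
gripper_force: 0.0
```

Emit:
play_rows --increments "0 0 8 0 -1;0 0 16 0 -1;0 0 22 0 -1;0 0 24 0 -1;0 0 24 0 -1;0 0 24 0 -1"

```text
t: 7.3
tool_pos: [0.5442, 0.0798, 0.1892]
orientation: [0.438, 3.111, 0.0]
force: [0.4, 0.1, -0.5]
opening: 0.0926
gripper_force: 0.0
```

```bash
python3 -c "
from h import *
tq(4)
a=cv2.resize(robot.read_camera('side')[120:225,235:330],(480,530),interpolation=cv2.INTER_CUBIC)
cv2.imwrite('pics/f.png',a)"
```

```text
J6 mean -0.0000 std 0.0000
t 7.45 tcp [0.5444 0.0798 0.1895] x [-0.961  0.276 -0.001] z [ 0.001  0.    -1.   ] q6 -1.239 F [-0.83 -0.32  0.52] Tz first -0.0021 mean 0.0132 std 0.0142 T [-0.008 -0.011  0.013] open 0.0931 g 0.0
```

View pics/f.png

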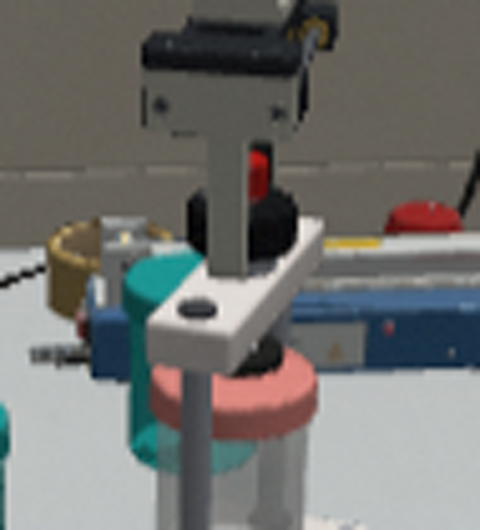

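The near finger now ends at about (228,275), so its tip is near z = 0.219, beside the wheel. I close on it.

Emit:
play_rows --increments "0 0 0 0 1;0 0 0 0 1;0 0 0 0 1;0 0 0 0 1;0 0 0 0 1;0 0 0 0 1;0 0 0 0 1;0 0 0 0 1" --force 40

```text
t: 8.3
tool_pos: [0.5443, 0.0801, 0.1891]
orientation: [0.438, 3.111, 0.001]
force: [0.7, 2.5, -1.1]
opening: 0.0556
gripper_force: 40.0
```

```bash
python3 -c "
from h import *
tq(4)"
```

```text
J6 mean -0.0371 std 0.0008
t 8.45 tcp [0.5443 0.0801 0.1891] x [-0.961  0.276 -0.   ] z [ 0.  0. -1.] q6 -1.239 F [ 0.73  3.42 -1.11] Tz first -0.0531 mean -0.0313 std 0.0247 T [ 0.479 -0.189 -0.031] open 0.0555 g 40.0
```

The wheel is gripped at 55.6 mm. I now turn in 6° steps and read the joint 6 torque after each one.

Emit:
play_rows --increments "0 0 0 3 1;0 0 0 6 1;0 0 0 6 1;0 0 0 6 1"

```text
t: 8.85
tool_pos: [0.5442, 0.08, 0.189]
orientation: [-0.598, -3.084, -0.001]
force: [1.4, 2.8, -1.9]
opening: 0.0553
gripper_force: 40.0
```

```bash
python3 -c "
from h import *
tq(4)"
```

```text
J6 mean -0.1541 std 0.0435
t 9.00 tcp [0.5442 0.08   0.189 ] x [-0.927  0.374  0.   ] z [ 0.  0. -1.] q6 -1.135 F [ 2.02  3.91 -1.06] Tz first -0.2032 mean -0.1748 std 0.0279 T [ 0.647 -0.228 -0.175] open 0.0550 g 40.0
```

Emit:
play_rows --increments "0 0 0 3 1;0 0 0 6 1;0 0 0 6 1;0 0 0 6 1"

```text
t: 9.4
tool_pos: [0.5442, 0.0799, 0.1891]
orientation: [-0.758, -3.049, -0.0]
force: [1.7, 4.4, -1.1]
opening: 0.0552
gripper_force: 40.0
```

```bash
python3 -c "
from h import *
tq(4)"
```

```text
J6 mean -0.1466 std 0.0333
t 9.55 tcp [0.5442 0.08   0.189 ] x [-0.883  0.469  0.   ] z [ 0.  0. -1.] q6 -1.030 F [ 2.01  5.23 -0.32] Tz first -0.2278 mean -0.1900 std 0.0444 T [ 0.729 -0.246 -0.19 ] open 0.0555 g 40.0
```

```bash
sed -i 's/print("J6 mean/print(np.round(J,3),np.round(W[:,2],3));print("J6 mean/' h.py; python3 -c "
from h import *
tq(3)"
```

```text
[-0.15  -0.121 -0.101] [-0.12  -0.122 -0.069]
J6 mean -0.1240 std 0.0200
t 9.65 tcp [0.5442 0.0799 0.1891] x [-0.883  0.469  0.   ] z [ 0.  0. -1.] q6 -1.030 F [ 0.97  4.33 -1.52] Tz first -0.1196 mean -0.1034 std 0.0243 T [ 0.75  -0.271 -0.103] open 0.0554 g 40.0
```

Emit:
play_rows --increments "0 0 0 3 1;0 0 0 6 1;0 0 0 6 1;0 0 0 6 1"

```text
t: 10.05
tool_pos: [0.5442, 0.0799, 0.189]
orientation: [-0.917, -3.005, -0.0]
force: [1.4, 4.9, -1.1]
opening: 0.0556
gripper_force: 40.0
```

```bash
python3 -c "
from h import *
tq(6)"
```

```text
[-0.088 -0.171 -0.179 -0.155 -0.129 -0.112] [-0.289 -0.194 -0.184 -0.124 -0.103 -0.106]
J6 mean -0.1389 std 0.0323
t 10.30 tcp [0.5442 0.0799 0.189 ] x [-0.829  0.559  0.   ] z [-0.  0. -1.] q6 -0.925 F [ 2.11  5.76 -0.2 ] Tz first -0.2895 mean -0.1667 std 0.0655 T [ 0.807 -0.196 -0.167] open 0.0551 g 40.0
```

Emit:
play_rows --increments "0 0 0 3 1;0 0 0 6 1;0 0 0 6 1;0 0 0 6 1"

```text
t: 10.7
tool_pos: [0.5441, 0.0798, 0.189]
orientation: [-1.073, -2.953, 0.0]
force: [0.5, 4.9, 0.0]
opening: 0.0554
gripper_force: 40.0
```

```bash
python3 -c "
from h import *
tq(4)"
```

```text
[-0.087 -0.171 -0.178 -0.155] [-0.22  -0.134 -0.183 -0.07 ]
J6 mean -0.1478 std 0.0358
t 10.85 tcp [0.5442 0.0798 0.1891] x [-0.766  0.642  0.   ] z [-0. -0. -1.] q6 -0.821 F [ 0.62  4.86 -0.1 ] Tz first -0.2195 mean -0.1519 std 0.0560 T [ 0.76  -0.114 -0.152] open 0.0550 g 40.0
```

Emit:
play_rows --increments "0 0 0 3 1;0 0 0 6 1;0 0 0 6 1;0 0 0 6 1"

```text
t: 11.25
tool_pos: [0.5441, 0.0798, 0.1891]
orientation: [-1.226, -2.892, 0.0]
force: [-0.3, 4.7, 0.5]
opening: 0.0553
gripper_force: 40.0
```

```bash
python3 -c "
from h import *
tq(4)"
```

```text
[-0.091 -0.169 -0.172 -0.147] [-0.237 -0.176 -0.123 -0.121]
J6 mean -0.1447 std 0.0325
t 11.40 tcp [0.5441 0.0798 0.189 ] x [-0.695  0.719  0.   ] z [-0. -0. -1.] q6 -0.716 F [0.37 3.94 0.94] Tz first -0.2369 mean -0.1642 std 0.0474 T [ 0.631  0.081 -0.164] open 0.0552 g 40.0
```

Emit:
play_rows --increments "0 0 0 3 1;0 0 0 6 1;0 0 0 6 1;0 0 0 6 1"

```text
t: 11.8
tool_pos: [0.5441, 0.0797, 0.189]
orientation: [-1.375, -2.824, 0.0]
force: [-1.1, 3.5, 1.4]
opening: 0.0557
gripper_force: 40.0
```

```bash
python3 -c "
from h import *
tq(4)"
```

```text
[-0.091 -0.168 -0.17  -0.144] [-0.274 -0.154 -0.111 -0.113]
J6 mean -0.1431 std 0.0320
t 11.95 tcp [0.5441 0.0797 0.1891] x [-0.616  0.788  0.   ] z [-0. -0. -1.] q6 -0.611 F [-1.43  2.77  1.61] Tz first -0.2739 mean -0.1630 std 0.0664 T [ 0.478  0.278 -0.163] open 0.0553 g 40.0
```

Emit:
play_rows --increments "0 0 0 3 1;0 0 0 6 1;0 0 0 6 1;0 0 0 6 1"

```text
t: 12.35
tool_pos: [0.544, 0.0797, 0.1891]
orientation: [-1.521, -2.748, 0.001]
force: [-2.8, 2.1, 2.5]
opening: 0.0555
gripper_force: 40.0
```

```bash
python3 -c "
from h import *
tq(4)"
```

```text
[-0.073 -0.148 -0.149 -0.124] [-0.209 -0.192 -0.196 -0.082]
J6 mean -0.1235 std 0.0307
t 12.50 tcp [0.544  0.0797 0.1891] x [-0.53   0.848  0.   ] z [-0. -0. -1.] q6 -0.507 F [-3.18  1.95  2.31] Tz first -0.2095 mean -0.1698 std 0.0512 T [ 0.293  0.588 -0.17 ] open 0.0554 g 40.0
```

Emit:
play_rows --increments "0 0 0 3 1;0 0 0 6 1;0 0 0 6 1;0 0 0 6 1"

```text
t: 12.9
tool_pos: [0.5439, 0.0797, 0.189]
orientation: [-1.663, -2.665, 0.001]
force: [-4.7, 0.6, 3.0]
opening: 0.0553
gripper_force: 40.0
```

```bash
python3 -c "
from h import *
tq(4)"
```

```text
[-0.021 -0.131 -0.137 -0.104] [-0.118 -0.087 -0.138 -0.104]
J6 mean -0.0982 std 0.0463
t 13.05 tcp [0.544  0.0797 0.189 ] x [-0.439  0.898  0.   ] z [-0.001 -0.    -1.   ] q6 -0.402 F [-4.9   0.5   3.13] Tz first -0.1184 mean -0.1119 std 0.0189 T [ 0.123  0.925 -0.112] open 0.0559 g 40.0
```

Emit:
play_rows --increments "0 0 0 3 1;0 0 0 6 1;0 0 0 6 1;0 0 0 6 1"

```text
t: 13.45
tool_pos: [0.5439, 0.0797, 0.189]
orientation: [-1.801, -2.574, 0.001]
force: [-5.6, -0.3, 4.4]
opening: 0.0551
gripper_force: 40.0
```

```bash
python3 -c "
from h import *
tq(4)"
```

```text
[-0.029 -0.092 -0.107 -0.11 ] [-0.084 -0.043 -0.143 -0.146]
J6 mean -0.0845 std 0.0326
t 13.60 tcp [0.5439 0.0796 0.189 ] x [-0.343  0.939 -0.   ] z [-0.001 -0.    -1.   ] q6 -0.298 F [-4.73 -0.07  3.45] Tz first -0.0838 mean -0.1040 std 0.0432 T [ 0.11   1.027 -0.104] open 0.0554 g 40.0
```

Side forces have built up (about 5 N along the closing line), which muddies the torque reading. I release, recentre by about 1 mm, look, and regrip.

Emit:
play_rows --increments "0 0 0 0 -1;0 0 0 0 -1;0 0 0 0 -1;0 0 0 0 -1;0.8 -0.5 0 0 -1;0.8 -0.5 0 0 -1;0.8 -0.5 0 0 -1;0.8 -0.5 0 0 -1"

```text
t: 14.4
tool_pos: [0.5435, 0.0804, 0.1891]
orientation: [1.803, 2.573, 0.0]
force: [0.5, 0.5, 0.3]
opening: 0.0923
gripper_force: 0.0
```

```bash
python3 -c "
from h import *
tq(4)
a=robot.read_camera('side')
o=cv2.imread('pics/a.png')
f=lambda i:cv2.resize(i[145:210,255:310],(400,473),interpolation=cv2.INTER_CUBIC)
cv2.imwrite('pics/g.png',np.hstack([f(o),f(a)]))"
```

```text
[-0.001 -0.001 -0.001 -0.001] [-0.007  0.045 -0.01   0.009]
J6 mean -0.0007 std 0.0001
t 14.55 tcp [0.5434 0.0804 0.189 ] x [-0.342  0.94  -0.   ] z [ 0. -0. -1.] q6 -0.295 F [-0.25 -0.08 -0.38] Tz first -0.0069 mean 0.0093 std 0.0221 T [-0.058  0.05   0.009] open 0.0934 g 0.0
```

View pics/g.png

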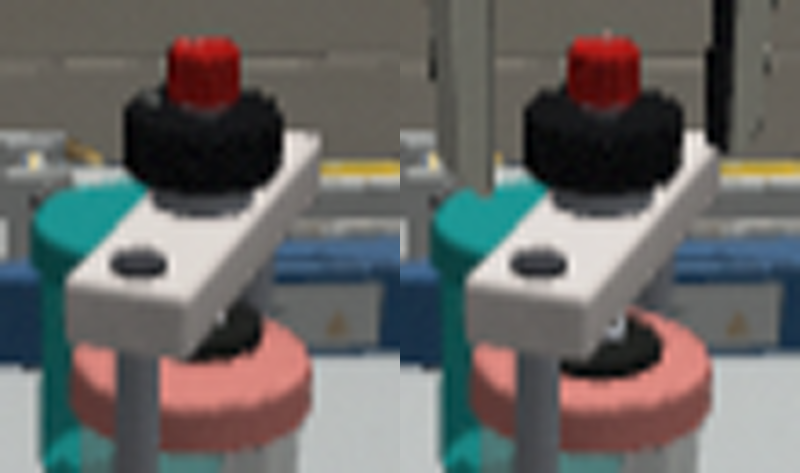

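Left is the start and right is now. The knob's mark has moved from about (190,42) to the back at (605,35), so the wheel did turn. The foot's front edge dropped from about v=358 to 378 and looks to be on or near the lid. I'll measure the drop at sub-pixel level.

```bash
cat >> h.py <<'E'
def pr(c,p):
    k,f,M,t=cam(c);q=M@np.array(p)+t;return np.array([k['cx']+f*q[0]/q[2],k['cy']+f*q[1]/q[2]])
AX=np.array([.544,.0804])
def ell(h,r):
    a=np.linspace(0,2*np.pi,721);P=np.array([pr('side',[AX[0]+r*np.cos(x),AX[1]+r*np.sin(x),h]) for x in a]);return P
def edge(im,u,v0=188,v1=203):
    p=im[v0:v1,u,2].astype(float);lo,hi=p.min(),p.max();m=(lo+hi)/2
    i=int(np.argmin(p));
    while i<len(p)-1 and p[i]<m:i+=1
    return v0+i-1+(m-p[i-1])/(p[i]-p[i-1])
def footh(im,us=range(281,290),du=1.0):
    H=np.linspace(.12,.165,46);E={h:ell(h,.024) for h in H};out=[]
    for u in us:
        v=edge(im,u);vs=[]
        for h in H:
            P=E[h];P=P[np.abs(P[:,0]-u+du)<.15];vs.append(P[:,1].max() if len(P) else np.nan)
        vs=np.array(vs);ok=~np.isnan(vs)
        out.append((u,round(v,2),round(float(np.interp(-v,-vs[ok],H[ok])),4)))
    return out
E
python3 -c "
from h import *
o=cv2.imread('pics/a.png')
n=np.mean([robot.read_camera('side').astype(float) for _ in range(3)],0)
cv2.imwrite('pics/now.png',n)
for im in(o,n): print(footh(im))
for im in(o,n): print(im[184:206,[284,286,288],2].T.astype(int))
"
```

```text
[ WARN:0@2.181] global loadsave.cpp:1063 imwrite_ Unsupported depth image for selected encoder is fallbacked to CV_8U.
Traceback (most recent call last):
  File "h.py", line 33, in footh
    H=np.linspace(.12,.165,46);E={h:ell(h,.024) for h in H};out=[]
                                    ~~~^^^^^^^^
  File "h.py", line 26, in ell
    a=np.linspace(0,2*np.pi,721);P=np.array([pr('side',[AX[0]+r*np.cos(x),AX[1]+r*np.sin(x),h]) for x in a]);return P
                                             ~~^^^^^^^^^^^^^^^^^^^^^^^^^^^^^^^^^^^^^^^^^^^^^^^^
  File "h.py", line 23, in pr
    k,f,M,t=cam(c);q=M@np.array(p)+t;return np.array([k['cx']+f*q[0]/q[2],k['cy']+f*q[1]/q[2]])
            ~~~^^^
  File "h.py", line 5, in cam
    k=robot.calibration(c);f=210/np.tan(np.radians(k["vertical_fov"])/2)
ValueError: time passes only in moves, steps and waits
```

```bash
sed -i 's/^def cam/import functools\n@functools.lru_cache\ndef cam/' h.py
python3 -c "
from h import *
o=cv2.imread('pics/a.png');n=cv2.imread('pics/now.png')
for im in(o,n): print(*footh(im))
for im in(o,n): print(im[184:206,[284,286,288],2].T.astype(int))
" | sed 's/np.float64//g'
```

```text
(281, (194.62), 0.1494) (282, (194.48), 0.1499) (283, (194.46), 0.1499) (284, (194.22), 0.1505) (285, (194.19), 0.1503) (286, (194.19), 0.1499) (287, (193.61), 0.1509) (288, (193.23), 0.1511) (289, (193.22), 0.1499)
(281, (196.8), 0.143) (282, (196.8), 0.1431) (283, (196.79), 0.1431) (284, (196.59), 0.1436) (285, (196.59), 0.1432) (286, (196.47), 0.1432) (287, (196.17), 0.1433) (288, (195.59), 0.1441) (289, (195.18), 0.1441)
[[123 122 119 117 117  87  46  34  25  20  98 197 219 219 220 220 206 156
  116 107 109 109]
 [119 118 105  62  36  32  32  32  23  17 101 196 220 220 221 215 181 133
  112 112 114 114]
 [ 90  65  44  35  32  36  34  28  22  98 194 219 219 219 218 210 180 132
  114 114 115 115]]
[[127 124 122 120 118  98 152 103  34  35  30  20  16 192 223 223 210 160
  119 109 111 114]
 [123 120 110 132  86  32  33  33  34  33  30  22  59 195 223 219 184 136
  117 115 116 117]
 [ 92  65  64  96 156 104  33  35  35  31  22  21 191 222 221 215 183 134
  116 117 117 117]]
```

```bash
python3 -c "
from h import *
o=cv2.imread('pics/a.png');n=cv2.imread('pics/now.png')
for im in(o,n): print(im[184:200,287:294,2])
for h in(.135,.139,.143,.147):
    for r in(.043,.045):
        P=ell(h,r);print(h,r,'umax',P[:,0].max().round(2),'v at umax',P[P[:,0].argmax(),1].round(2),'vfront284',P[np.abs(P[:,0]-283)<.15][:,1].max().round(2))
P=ell(.143,.024);print(P[:,0].max(),P[P[:,0].argmax()],ell(.151,.024)[:,0].max())
print(n[196:212,294:304,2])
"
```

```text
[[116  90  71  74  80  82  84]
 [102  65  66  74  79  91 101]
 [ 60  44  62  75  80  89 100]
 [ 33  35  42  60  79  81  84]
 [ 33  32  32  41 106  85  92]
 [ 32  36  35  37 141 180 131]
 [ 33  34  31  26 161 205 190]
 [ 30  28  21  31 201 212 213]
 [ 23  22  17 101 216 216 216]
 [ 21  98  97 194 217 219 217]
 [185 194 194 217 216 218 217]
 [219 219 219 220 219 218 217]
 [219 219 220 219 219 218 220]
 [219 219 218 218 219 216 220]
 [221 218 217 219 211 208 207]
 [213 210 218 208 183 182 160]]
[[120  92  72  76  82  84  87]
 [106  65  68  76  83  93 103]
 [ 76  64  69  76  82  93 103]
 [122  96  70  77  82  82  86]
 [103 156 186 158 108  87  94]
 [ 54 104 141 211 186 185 134]
 [ 32  33  54 165 217 209 193]
 [ 35  35  35  81 188 218 218]
 [ 33  35  36  35 171 221 220]
 [ 33  31  28  32 207 221 221]
 [ 24  22  23  63 221 221 220]
 [ 17  21 105 195 221 221 220]
 [103 191 200 221 222 221 223]
 [201 222 221 221 222 220 223]
 [223 221 220 223 215 213 211]
 [218 215 221 213 185 186 163]]
0.135 0.043 umax 296.73 v at umax 196.23 vfront284 202.73
0.135 0.045 umax 297.47 v at umax 196.25 vfront2
[... 411 characters left out ...]
35157127276
[[222 224 207 145 190 189 190 190 190 190]
 [223 203 167 134 190 190 190 190 190 190]
 [193 152 133 138 190 190 191 191 191 191]
 [138 126 122 120 190 190 190 191 191 192]
 [121 122 124 132 191 190 191 191 191 192]
 [124 121 125 151 191 190 191 190 191 191]
 [122 122 134 181 191 190 191 190 191 191]
 [120 133 142 191 191 191 190 191 191 191]
 [123 137 172 191 190 191 191 191 190 191]
 [125 135 182 193 191 191 191 191 191 191]
 [127 134 182 191 190 191 191 191 191 191]
 [126 133 188 191 191 191 191 190 190 190]
 [125 139 190 191 190 191 191 191 191 190]
 [124 140 191 190 191 191 190 191 191 191]
 [124 145 191 191 191 191 190 190 191 192]
 [123 147 191 191 191 191 191 191 190 191]]
```

Vision puts the foot within about 2 mm of touching. I regrip centred, turn back 24°, then come forward in equal 4° steps to get a clean torque curve.

Emit:
play_rows --increments "0 0 0 0 1;0 0 0 0 1;0 0 0 0 1;0 0 0 0 1;0 0 0 0 1;0 0 0 0 1;0 0 0 -4 1;0 0 0 -8 1;0 0 0 -12 1;0 0 0 -16 1;0 0 0 -20 1;0 0 0 -24 1;0 0 0 -24 1;0 0 0 -20 1;0 0 0 -20 1" --force 40

```text
t: 16.25
tool_pos: [0.5435, 0.0804, 0.1891]
orientation: [1.333, 2.845, 0.0]
force: [1.0, 0.5, 0.1]
opening: 0.0553
gripper_force: 40.0
```

```bash
python3 -c "
from h import *
tq(3)"
```

```text
[ 0.875  0.357 -0.004] [-0.243 -0.232 -0.193]
J6 mean 0.4092 std 0.3606
t 16.35 tcp [0.5435 0.0804 0.1891] x [-0.643  0.766 -0.   ] z [ 0.  0. -1.] q6 -0.644 F [ 1.57  0.74 -1.21] Tz first -0.2429 mean -0.2226 std 0.0217 T [ 0.001 -0.154 -0.223] open 0.0553 g 40.0
```

Emit:
play_rows --increments "0 0 0 2 1;0 0 0 4 1"

```text
t: 16.55
tool_pos: [0.5435, 0.0804, 0.189]
orientation: [1.427, 2.798, 0.0]
force: [1.0, -0.1, -0.9]
opening: 0.0552
gripper_force: 40.0
```

```bash
python3 -c "
from h import *
tq(4)"
```

```text
[-0.611 -0.533  0.377  0.042] [ 0.176 -0.057 -0.203 -0.218]
J6 mean -0.1814 std 0.4093
t 16.70 tcp [0.5435 0.0804 0.189 ] x [-0.588  0.809  0.   ] z [ 0.  0. -1.] q6 -0.575 F [ 2.21  0.26 -0.45] Tz first 0.1763 mean -0.0753 std 0.1583 T [ 0.006 -0.172 -0.075] open 0.0554 g 40.0
```

Emit:
play_rows --increments "0 0 0 2 1;0 0 0 4 1"

```text
t: 16.9
tool_pos: [0.5435, 0.0804, 0.189]
orientation: [1.523, 2.748, 0.0]
force: [2.2, -1.0, -0.1]
opening: 0.0553
gripper_force: 40.0
```

```bash
python3 -c "
from h import *
tq(4)"
```

```text
[-0.598 -0.497  0.395  0.05 ] [ 0.203 -0.057 -0.243 -0.199]
J6 mean -0.1624 std 0.4052
t 17.05 tcp [0.5435 0.0804 0.1891] x [-0.531  0.848 -0.   ] z [ 0.  0. -1.] q6 -0.506 F [ 1.58  1.47 -0.78] Tz first 0.2034 mean -0.0736 std 0.1741 T [ 0.005 -0.219 -0.074] open 0.0551 g 40.0
```

Emit:
play_rows --increments "0 0 0 2 1;0 0 0 4 1"

```text
t: 17.25
tool_pos: [0.5435, 0.0804, 0.1891]
orientation: [1.618, 2.693, 0.0]
force: [2.2, -0.2, -0.0]
opening: 0.0557
gripper_force: 40.0
```

```bash
python3 -c "
from h import *
tq(4)"
```

```text
[-0.564 -0.454  0.429  0.079] [ 0.165 -0.009 -0.191 -0.193]
J6 mean -0.1273 std 0.4029
t 17.40 tcp [0.5435 0.0804 0.1891] x [-0.471  0.882  0.   ] z [ 0.  0. -1.] q6 -0.436 F [ 2.06  0.51 -1.14] Tz first 0.1652 mean -0.0569 std 0.1484 T [ 0.009 -0.266 -0.057] open 0.0552 g 40.0
```

Emit:
play_rows --increments "0 0 0 2 1;0 0 0 4 1"

```text
t: 17.6
tool_pos: [0.5435, 0.0804, 0.1891]
orientation: [1.71, 2.635, 0.0]
force: [1.5, 0.9, -1.9]
opening: 0.0553
gripper_force: 40.0
```

```bash
python3 -c "
from h import *
tq(4)"
```

```text
[-0.53  -0.415  0.463  0.111] [ 0.307  0.037 -0.156 -0.168]
J6 mean -0.0926 std 0.4017
t 17.75 tcp [0.5435 0.0805 0.1891] x [-0.408  0.913  0.   ] z [ 0.  0. -1.] q6 -0.367 F [ 2.68  0.59 -1.93] Tz first 0.3068 mean 0.0050 std 0.1924 T [ 0.061 -0.312  0.005] open 0.0555 g 40.0
```

Centred, the curve is clean. The joint 6 reading is flat at first, then shifts +0.035 N m per 4° step, which matches 0.5 N m/rad. Touch was at q6 ≈ -0.54, so 10 N falls at q6 ≈ -0.34. I turn 1.5° more, hold, then release and rise to the knob.

Emit:
play_rows --increments "0 0 0 1 1;0 0 0 1.5 1;0 0 0 1.5 1;0 0 0 1.5 1;0 0 0 1.5 1;0 0 0 1.5 1;0 0 0 1.5 1"

```text
t: 18.45
tool_pos: [0.5435, 0.0805, 0.1891]
orientation: [1.746, 2.612, 0.0]
force: [3.5, 1.4, -2.0]
opening: 0.0553
gripper_force: 40.0
```

```bash
python3 -c "
from h import *
tq(3)"
```

```text
[0.156 0.157 0.159] [0.13  0.184 0.09 ]
J6 mean 0.1574 std 0.0014
t 18.55 tcp [0.5435 0.0804 0.189 ] x [-0.382  0.924  0.   ] z [ 0.  0. -1.] q6 -0.339 F [ 3.78  0.52 -1.6 ] Tz first 0.1299 mean 0.1346 std 0.0383 T [ 0.098 -0.574  0.135] open 0.0553 g 40.0
```

Emit:
play_rows --increments "0 0 0 1.5 -1;0 0 0 1.5 -1;0 0 0 1.5 -1;0 0 0 1.5 -1;0 0 0 1.5 -1;0 0 0 1.5 -1"

```text
t: 19.15
tool_pos: [0.5434, 0.0804, 0.189]
orientation: [-1.78, -2.589, 0.0]
force: [0.1, 0.1, -0.6]
opening: 0.0923
gripper_force: 0.0
```

```bash
python3 -c "
from h import *
tq(3)
n=np.mean([robot.read_camera('side').astype(float) for _ in range(2)],0).astype('uint8')
cv2.imwrite('pics/now2.png',n)
print(*footh(n)[2:8])" | sed 's/np.float64//g'
```

```text
[-0.001 -0.001 -0.001] [-0.011 -0.037  0.028]
J6 mean -0.0008 std 0.0001
t 19.25 tcp [0.5434 0.0804 0.189 ] x [-0.358  0.934 -0.   ] z [-0. -0. -1.] q6 -0.312 F [-0.39  0.06 -0.25] Tz first -0.0107 mean -0.0064 std 0.0266 T [-0.04   0.065 -0.006] open 0.0934 g 0.0
(283, (196.79), 0.1431) (284, (196.59), 0.1436) (285, (196.59), 0.1432) (286, (196.46), 0.1432) (287, (196.16), 0.1434) (288, (195.59), 0.1441)
```

The release rows kept the 1.5° turn, so at most about +1.3 N was added and the estimate is now 10–11.4 N, which is still in band. The foot height is unchanged and the tool is free. I rise to the knob and grip it lightly.

Emit:
play_rows --increments "0 0 0 0 -1;0 0 -10 0 -1;0 0 -20 0 -1;0 0 -26 0 -1;0 0 -26 0 -1;0 0 -26 0 -1;0 0 -26 0 -1"

```text
t: 20.05
tool_pos: [0.5432, 0.0804, 0.2146]
orientation: [-1.78, -2.588, 0.001]
force: [-0.7, -0.6, 0.2]
opening: 0.093
gripper_force: 0.0
```

Emit:
play_rows --increments "0 0 0 0 1;0 0 0 0 1;0 0 0 0 1;0 0 0 0 1;0 0 0 0 1;0 0 0 0 1;0 0 0 0 1;0 0 0 0 1;0 0 0 0 1;0 0 0 0 1;0 0 0 0 1;0 0 0 0 1;0 0 0 0 1;0 0 0 0 1" --force 10

```text
t: 21.45
tool_pos: [0.5435, 0.0805, 0.2151]
orientation: [1.78, 2.589, 0.0]
force: [1.3, 0.9, -0.8]
opening: 0.0245
gripper_force: 10.0
```

```bash
python3 -c "
from h import *
tq(3)"
```

```text
[0. 0. 0.] [-0.005  0.003 -0.021]
J6 mean 0.0002 std 0.0001
t 21.55 tcp [0.5435 0.0804 0.215 ] x [-0.358  0.934 -0.   ] z [ 0.  0. -1.] q6 -0.312 F [ 1.72 -0.66 -0.34] Tz first -0.0053 mean -0.0076 std 0.0101 T [ 0.013 -0.168 -0.008] open 0.0246 g 10.0
```

The knob is gripped at 24.6 mm with 10 N, so it will slip before overloading the wheel. I turn 56° gently, then read in small steps.

Emit:
play_rows --increments "0 0 0 2 1;0 0 0 6 1;0 0 0 10 1;0 0 0 14 1;0 0 0 18 1;0 0 0 22 1;0 0 0 26 1;0 0 0 30 1;0 0 0 34 1;0 0 0 38 1;0 0 0 42 1;0 0 0 46 1;0 0 0 50 1;0 0 0 53 1;0 0 0 55 1;0 0 0 56 1;0 0 0 56 1"

```text
t: 23.25
tool_pos: [0.5436, 0.0804, 0.2151]
orientation: [2.787, 1.45, 0.001]
force: [2.4, -0.5, -0.7]
opening: 0.0246
gripper_force: 10.0
```

```bash
python3 -c "
from h import *
tq(4)"
```

```text
[0.396 0.175 0.057 0.026] [ 0.     0.077 -0.021  0.008]
J6 mean 0.1637 std 0.1454
t 23.40 tcp [0.5436 0.0804 0.2151] x [0.573 0.819 0.   ] z [ 0.  0. -1.] q6 0.664 F [ 2.8   0.48 -1.18] Tz first 0.0004 mean 0.0162 std 0.0370 T [ 0.007 -0.338  0.016] open 0.0246 g 10.0
```

Emit:
play_rows --increments "0 0 0 1 1;0 0 0 2 1;0 0 0 3 1;0 0 0 4 1"

```text
t: 23.8
tool_pos: [0.5436, 0.0804, 0.2151]
orientation: [2.837, 1.35, 0.0]
force: [3.4, 0.2, -1.3]
opening: 0.0246
gripper_force: 10.0
```

```bash
python3 -c "
from h import *
tq(4)"
```

```text
[-0.304 -0.256  0.348  0.171] [0.047 0.036 0.018 0.042]
J6 mean -0.0104 std 0.2776
t 23.95 tcp [0.5436 0.0804 0.2151] x [0.63  0.777 0.   ] z [ 0. -0. -1.] q6 0.735 F [ 4.14  1.2  -1.66] Tz first 0.0473 mean 0.0358 std 0.0113 T [ 0.001 -0.573  0.036] open 0.0246 g 10.0
```

Emit:
play_rows --increments "0 0 0 1 1;0 0 0 2 1;0 0 0 3 1;0 0 0 4 1;0 0 0 4 1"

```text
t: 24.45
tool_pos: [0.5435, 0.0804, 0.2151]
orientation: [2.882, 1.25, 0.0]
force: [5.3, 0.5, -1.8]
opening: 0.0247
gripper_force: 10.0
```

```bash
python3 -c "
from h import *
tq(5)"
```

```text
[0.348 0.17  0.061 0.016 0.004] [-0.006 -0.027 -0.018  0.048 -0.052]
J6 mean 0.1199 std 0.1285
t 24.65 tcp [0.5436 0.0804 0.2151] x [0.682 0.731 0.   ] z [ 0. -0. -1.] q6 0.804 F [ 5.34  0.49 -1.85] Tz first -0.0059 mean -0.0108 std 0.0332 T [-0.023 -0.79  -0.011] open 0.0246 g 10.0
```

Emit:
play_rows --increments "0 0 0 1 1;0 0 0 2 1;0 0 0 3 1;0 0 0 4 1;0 0 0 4 1"

```text
t: 25.15
tool_pos: [0.5435, 0.0804, 0.2151]
orientation: [2.923, 1.15, 0.0]
force: [5.3, 0.3, -2.0]
opening: 0.0245
gripper_force: 10.0
```

```bash
python3 -c "
from h import *
tq(5)"
```

```text
[0.315 0.123 0.042 0.021 0.016] [ 0.032  0.087  0.031  0.011 -0.011]
J6 mean 0.1034 std 0.1125
t 25.35 tcp [0.5435 0.0804 0.2151] x [0.732 0.682 0.   ] z [ 0. -0. -1.] q6 0.874 F [ 4.06 -0.28 -1.13] Tz first 0.0320 mean 0.0301 std 0.0326 T [-0.027 -0.793  0.03 ] open 0.0249 g 10.0
```

Emit:
play_rows --increments "0 0 0 0 1;0 0 0 0 1;0 0 0 1 1;0 0 0 2 1;0 0 0 3 1;0 0 0 4 1;0 0 0 4 1;0 0 0 4 1" --force 14

```text
t: 26.15
tool_pos: [0.5436, 0.0804, 0.2151]
orientation: [2.961, 1.048, 0.0]
force: [5.1, 1.1, -1.2]
opening: 0.0239
gripper_force: 14.0
```

```bash
python3 -c "
from h import *
tq(4)"
```

```text
[0.035 0.014 0.009 0.008] [ 0.038  0.056 -0.015  0.004]
J6 mean 0.0165 std 0.0110
t 26.30 tcp [0.5436 0.0804 0.2151] x [0.777 0.629 0.   ] z [ 0. -0. -1.] q6 0.944 F [ 5.41  0.43 -0.79] Tz first 0.0383 mean 0.0209 std 0.0277 T [-0.034 -0.779  0.021] open 0.0248 g 14.0
```

Emit:
play_rows --increments "0 0 0 1 1;0 0 0 2 1;0 0 0 3 1;0 0 0 4 1;0 0 0 4 1;0 0 0 4 1"

```text
t: 26.9
tool_pos: [0.5434, 0.0802, 0.2151]
orientation: [2.996, 0.944, -0.0]
force: [2.6, -1.4, -0.5]
opening: 0.0245
gripper_force: 14.0
```

```bash
python3 -c "
from h import *
tq(4)"
```

```text
[0.233 0.197 0.198 0.196] [0.136 0.157 0.204 0.173]
J6 mean 0.2061 std 0.0158
t 27.05 tcp [0.5434 0.0803 0.2151] x [ 0.819  0.573 -0.   ] z [-0. -0. -1.] q6 1.014 F [ 1.98 -1.58 -0.94] Tz first 0.1357 mean 0.1672 std 0.0249 T [-0.326 -0.55   0.167] open 0.0244 g 14.0
```

Holding torque jumped to a steady 0.2 N m: the knob is at its stop, below the 0.3 N m that would drag the wheel. I release and rise.

Emit:
play_rows --increments "0 0 0 0 -1;0 0 0 0 -1;0 0 0 0 -1;0 0 0 0 -1;0 0 0 0 -1;0 0 0 0 -1;0 0 0 0 -1;0 0 -20 0 -1;0 0 -50 0 -1;0 0 -90 0 -1;0 0 -120 0 -1;100 0 -120 0 -1;150 0 -120 0 -1;200 0 -120 0 -1;250 0 -120 0 -1;250 0 -120 0 -1;250 0 -120 0 -1;250 0 -120 0 -1"

```text
t: 28.85
tool_pos: [0.7489, 0.225, 0.3309]
orientation: [-2.995, -0.946, 0.007]
force: [-0.3, 0.2, -0.3]
opening: 0.093
gripper_force: 0.0
```

```bash
python3 -c "
from h import *
s,_=state();print(s['tool_pos'],s['force'])
n=robot.read_camera('side');t=robot.read_camera('top')
print(*footh(n)[2:8])
b=cv2.imread('pics/b.png')
f=lambda i:cv2.resize(i[185:225,200:245],(400,356),interpolation=cv2.INTER_CUBIC)
cv2.imwrite('pics/i.png',np.hstack([f(b),f(t)]))" | sed 's/np.float64//g'
```

```text
[0.74892283 0.22495834 0.33085522] [-0.25049632  0.22162514 -0.28320699]
(283, (196.8), 0.1431) (284, (196.6), 0.1435) (285, (196.6), 0.1432) (286, (196.47), 0.1432) (287, (196.2), 0.1433) (288, (195.59), 0.1441)
```

View pics/i.png

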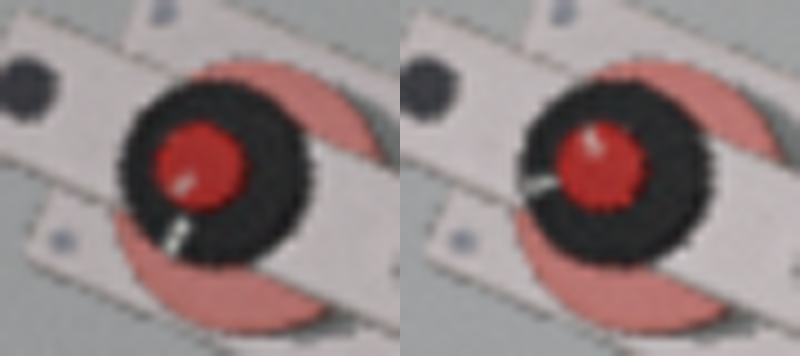

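Left is the start and right is now. The wheel mark turned about 49°. The knob mark turned about 74° relative to the wheel and now sits about 84° (1.46 rad) ahead of the wheel mark, which fits the stop. The foot has not moved and the tool is clear, so I hand in.

```bash
python3 -c "
from plant import robot
print(robot.close_job())"
```

```text
the job is handed in; nothing more can be done
None
```

I handed the job in: the foot bears on the lid with an estimated 10–11 N (from joint torque, not measured directly), the red knob is tight at its stop, and the arm is clear; no verdict came back.

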